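# Swing a rail section past the post into its bay

### The job

Using only pushes with the fingertips, slide the loose aluminium rail section along the table into the black bay: push its left end in behind the steel post first, then push its right end round, until the rail lies between the two cheeks with its long side flat against the fence along its whole length. Do not lift or tip the rail, and leave the other loose things where they are.

Things in the scene. Friction and masses are not known exactly. Their poses are not given: they have to be found in the camera images.
- rail: aluminium rail section: square-edged bar 240 mm long, 32 wide, 28 tall, 0.3 to 0.54 kg, lying loose on the table; slides on its flat underside with ordinary friction (a few N). Origin: centre of its underside; y along its length (+y is the end on the robot's left at the start), x across it (+x is the side facing the fence at the start), z up
- rail_left_end (a point): centre of the rail's left end face (+y end, 120 mm from the rail's centre, half-way up)
- rail_right_end (a point): centre of the rail's right end face (-y end, 120 mm from the rail's centre, half-way up)
- bay: bolted-down bay: black fence 50 mm tall with a cheek at each end, open towards the robot. Origin on the table, middle of the fence's inner face; x into the fence, y along it to the left. Inner faces of the cheeks at y = +140 and -140 mm; cheeks 12 mm thick, 50 mm tall, reaching from the fence to x = -45 mm. A rail lying home has its centre line at x = -16 mm. Its floor is the bare table
- post: bare steel post, bolted down, 25 mm in diameter, 60 mm tall, standing in front of the left half of the bay's opening. Origin on its axis at the table; axes parallel to the bay's. Its axis is 80 to 85 mm in front of the fence (about 70 mm free between them) and 65 to 85 mm to the left of the bay's middle
- lens_holder: bystander, to be left alone: short lens holder: a 40 mm black ring with a lens, upright on a 30 x 50 mm foot, 56 mm tall. Origin on its underside
- hex_driver: bystander, to be left alone: hex driver with a black handle, 150 mm long, lying along its x. Origin on its underside
- collar: bystander, to be left alone: steel collar ring, 36 mm outside, 14 mm tall. Origin on its underside
- clamp_fork: bystander, to be left alone: black clamping fork, 80 x 32 x 9 mm, lying flat. Origin on its underside
- screw_jar: bystander, to be left alone: clear jar with black cap, 44 mm across, 50 mm tall. Origin on its underside
- filter_case: bystander, to be left alone: grey filter case, 60 x 80 x 22 mm. Origin on its underside
- detector_puck: bystander, to be left alone: flat black detector disc with a small white window on top, 60 mm across, 18 mm tall. Origin on its underside
Things that resemble listed ones, but are neither listed nor needed, are in the scene too. Leave any orange or turquoise look-alike of the post alone.

How it is judged:
On the way:
1. the rail's left end is in behind the post, between it and the fence (x of rail_left_end in the frame of post above 0.015 m and y of rail_left_end in the frame of post above 0 m), for 0.1 s.
At the end, for the whole second after the job is handed in: the rail lies at rest flat on the table between the cheeks, with both ends of its long side within 7 mm of the fence (x of each of rail_left_end, rail_right_end in the frame of bay above -0.023 m and y of rail_left_end in the frame of bay between -0.145 and 0.145 m and y of rail_right_end in the frame of bay between -0.145 and 0.145 m and height (world z) of rail below 0.005 m and angle between rail's own z axis and vertical below 0.05 rad and linear speed of rail below 0.01 m/s); the robot touches nothing.
It fails at once if the rail is lifted more than 10 mm or tipped (height (world z) of rail above 0.01 m or angle between rail's own z axis and vertical above 0.15 rad).
It fails at once if a bystander is moved more than 25 mm (distance of any of lens_holder, hex_driver, collar, clamp_fork, screw_jar, filter_case, detector_puck from where it was at the start of the episode above 0.025 m).
It also fails if it takes over 61 s, if anything falls off the work surface, if the arm or the gripper's body presses on something with over 40 N, if the wrist force passes 120 N, or if a joint passes its speed limit or range.

### The arm

A 7-joint arm with a two-finger parallel gripper is mounted at the origin on the work surface. World frame = base frame: x ahead of the robot, y to its left, z up, the work surface at z = 0. Lengths are in m, angles in rad, forces in N, time in s.
With the tool pointing down it reaches from about 0.4 to 0.85 m from the base axis. Payload 10.4 kg.
Tool frame: the origin (TCP) lies at the very end of the fingers, on their centre line; the grasp point (between the pads) lies manip.hold_point_z behind it (manip.hold_point_z is the distance from the TCP to the grasp point, in m); z points along the fingers, y is the direction in which the jaws open and shut (so a half turn about z gives the same grasp; the last joint's range is limited). The gripper opens to 85 mm and grips with 20 to 120 N. Pads are 22 mm wide; open, the fingers measure 114 mm over their backs; the gripper's body (76 mm by 85 mm) begins 54 mm behind the grasp point. The pads swing forward as they close: fully open they stand 13 mm farther back than shut.
Start: joints at [-0.023, 0.332, -0.065, 1.46, 0.022, 1.35, -0.088], TCP at [0.625, 0, 0.231] pointing down, gripper open.
Joint ranges: [-2.6, 2.6], [-0.5, 2.12], [-1.47, 1.34], [0.16, 2.42], [-1.27, 4.41], [0.06, 2.06], [-2.6, 2.6]. Speed limits (rad/s): [2.22, 2.22, 2.79, 2.79, 3.14, 3.14, 3.14].

### API

Orientations are given as a unit quaternion [x, y, z, w].
In Python, from workcell import manip gives the robot as it stands.
- The arm moves only by the tool jog_arm, never from a script. Its arguments are lists of equal length, an entry for each row: "translation": the shift along the world's x, y, z in mm, a list of three; "turn": the turn about the world's z in degrees. In form: {"translation": [[x, y, z], ...], "turn": [turn, ...]}. A call has 1 to 12 rows; each row is the pose to reach, as a shift and turn from the pose measured when the call began; what a row does not reach only later rows make up. A row lasts 1/12 s, in which the tool goes at most 41.7 mm and 7.16 degrees, less where a joint would pass 70% of its speed; a pose out of reach is approached as far as the arm can. A call with a gripper value outside its range is refused whole. "grip" is the finger opening in mm, from 0 to 85.4, set as the call begins (left out, the last holds). The fingers move at their own pace and stop on an object; "grip_force" is the grip in N (left out, the last holds). Time passes only in rows, so rows that repeat a pose let the fingers close. It gives the time, the measured TCP pose, the force and the opening at its end, in the units of the state.
- manip.get_obs(): the state, without advancing time (a new reading comes with each control period).
- manip.camera(name): name is "scene" or "side" or "wrist"; returns a dict with "frame" (400x640x3 uint8, red, green, blue), "mtx" (3x3 intrinsics, pixels), "pose" (4x4, takes a point from camera to world coordinates). Camera axes: x right, y down, z forward; pixel columns grow to the right and rows downward; lengths in m; the calibration is good to about 2 mm. A picture is of the moment at which its call begins. There is no depth.
- manip.hand_in(): hands the job in, once; it reports no verdict.
Trained networks look in a picture, given as the dict that the camera call returned (one of the last four; its "shot" number tells which), for a name from the list of things; names that differ only in an ending like _2 or _b are one class to them, and where a whole thing is asked for, a point or a joint stands for the part that bears it (a point fixed in the world has none). Each returns a list of dicts, best first, with "confidence" (0 to 1); they miss things now and then, are a little off and sometimes report something else, mostly with a low value. They report only what shows in the picture. A call takes as long as a camera call. They do not tell look-alikes from the thing itself.
- manip.outline_of(picture, label): "mask" (400x640 bool, what is visible of it) and "extent" ([left, top, right, bottom] in pixels, round what is visible of it).
- manip.pinpoint(picture, label): "at" ([column, row] in pixels: a listed point, or the origin of a listed thing).
The state is a dict: "clock": time; "joint_pos": joint angles; "joint_velocities": joint speeds; "tau": joint torques, N m; "position": TCP position; "ee_rot": TCP orientation; "ft_force": force on the tool from outside, world axes, zero at the start; "torque": the same for the moment, N m; "grip_width": opening from 0.0 (shut) to 1.0 (fully open).
Only numpy, scipy, OpenCV 4.12 (cv2) and the standard library are available. Lean on these libraries where they do the work, as an engineer would, in place of code of your own. Each camera call takes 0.05 s, during which the arm holds its last target. There are 200 camera calls.

## Working session

There is one attempt and no reset: what is moved stays moved. The work goes in short steps, Python scripts to look and compute and a tool call to move; the robot and the scene stay as the last step left them, time stands still between calls to the robot, and variables do not carry over. Pictures are saved under pics/ and viewed, about 8 in all and at most 12, crops included, and the job is handed in when it is done.

Besides the shell and the picture viewer there is one more tool, called after "Request:" in YAML: its name, and indented under it one key for each argument. jog_arm: Moves the arm, as the interface text tells. Its arguments: {"type":"object","properties":{"translation":{"type":"array"},"turn":{"type":"array"},"grip":{"type":"number"},"grip_force":{"type":"number"}},"required":["translation","turn"]}

```bash
mkdir -p pics; cat > h.py <<'E'
import numpy as np, cv2
from workcell import manip
def shot(n,save=None):
    p=manip.camera(n)
    if save: cv2.imwrite('pics/'+save,p['frame'][:,:,::-1])
    return p
def ray(p,uv,z):
    K=np.array(p['mtx']);T=np.array(p['pose'])
    d=T[:3,:3]@np.linalg.solve(K,[uv[0],uv[1],1.]);o=T[:3,3]
    return o+d*(z-o[2])/d[2]
def proj(p,X):
    K=np.array(p['mtx']);T=np.array(p['pose'])
    c=T[:3,:3].T@(np.array(X,float)-T[:3,3]);u=K@c
    return u[:2]/u[2]
E
python3 - <<'E'
from h import *
H={'rail':0,'rail_left_end':.014,'rail_right_end':.014,'bay':0,'post':0,'lens_holder':0,'hex_driver':0,'collar':0,'clamp_fork':0,'screw_jar':0,'filter_case':0,'detector_puck':0}
for c in ['scene','side']:
    p=shot(c,c+'0.png')
    print(c,np.round(p['pose'],2).tolist())
    for k,z in H.items():
        for d in manip.pinpoint(p,k)[:3]:
            print(k,round(d['confidence'],2),np.round(d['at']),np.round(ray(p,d['at'],z)[:2]*1000))
print(manip.get_obs())
E
```

```text
scene [[-0.64, 0.52, -0.57, 1.11], [0.77, 0.45, -0.46, 0.5], [0.02, -0.73, -0.69, 0.75], [0.0, 0.0, 0.0, 1.0]]
rail 0.64 [296. 189.] [502. -62.]
rail_left_end 0.57 [329. 202.] [492.  57.]
rail_left_end 0.17 [362. 244.] [559. 217.]
rail_right_end 0.76 [262. 169.] [ 515. -192.]
post 0.69 [336. 231.] [558. 132.]
post 0.5 [359. 200.] [416. 110.]
post 0.49 [394. 265.] [550. 309.]
lens_holder 0.73 [363. 247.] [556. 218.]
lens_holder 0.21 [228. 200.] [ 668. -174.]
hex_driver 0.65 [399. 223.] [419. 245.]
collar 0.65 [228. 202.] [ 673. -168.]
collar 0.34 [333. 199.] [463.  50.]
clamp_fork 0.73 [364. 283.] [642. 282.]
clamp_fork 0.69 [228. 204.] [ 680. -164.]
screw_jar 0.78 [222. 148.] [ 513. -388.]
screw_jar 0.18 [297. 188.] [495. -61.]
filter_case 0.69 [186. 163.] [ 643. -410.]
detector_puck 0.82 [452. 271.] [475. 426.]
side [[0.91, -0.23, 0.35, 0.06], [-0.42, -0.53, 0.74, -1.03], [0.01, -0.82, -0.58, 0.88], [0.0, 0.0, 0.0, 1.0]]
rail 0.6 [323. 240.] [509. -62.]
rail_left_end 0.87 [303. 213.] [501.  65.]
rail_left_end 0.33 [301. 189.] [545. 190.]
rail_right_end 0.73 [347. 264.] [ 520. -193.]
[... 581 characters left out ...]
-0.02259816,  0.33219755, -0.06470027,  1.46012607,  0.02160792,
        1.34993988, -0.08847264]), 'joint_velocities': array([-6.03093202e-05,  8.29223221e-04, -1.72607693e-04, -1.32714574e-03,
       -1.24800352e-04, -1.12412432e-03,  1.60328552e-03]), 'tau': array([-2.76920046e-04, -6.25221777e+01,  4.89935756e-02, -3.91826284e+01,
        1.64300372e-02,  1.85515877e-03, -2.48474947e-05]), 'position': array([6.24995855e-01, 1.26359587e-05, 2.31326599e-01]), 'ee_rot': array([7.07095713e-01, 7.07117849e-01, 1.05480135e-05, 6.30530050e-06]), 'ft_force': array([-0.14390311, -0.2630248 ,  0.36817678]), 'torque': array([-0.06627619, -0.03045008,  0.01547115]), 'grip_width': 0.9944164587697812}
```

```bash
python3 - <<'E'
import cv2
a=cv2.imread('pics/scene0.png')[130:310,170:470];b=cv2.imread('pics/side0.png')[130:340,230:450]
cv2.imwrite('pics/sceneC.png',cv2.resize(a,None,fx=2.6,fy=2.6,interpolation=cv2.INTER_CUBIC))
cv2.imwrite('pics/sideC.png',cv2.resize(b,None,fx=2.8,fy=2.8,interpolation=cv2.INTER_CUBIC))
E
```

```text
(no output)
```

View pics/sceneC.png

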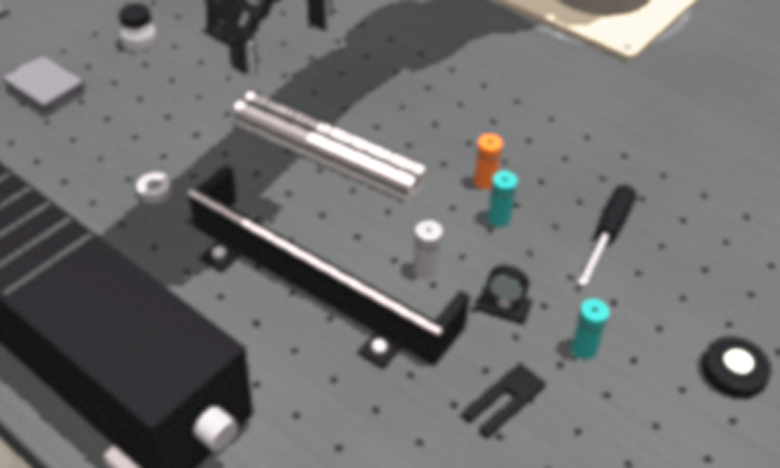

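View pics/sideC.png

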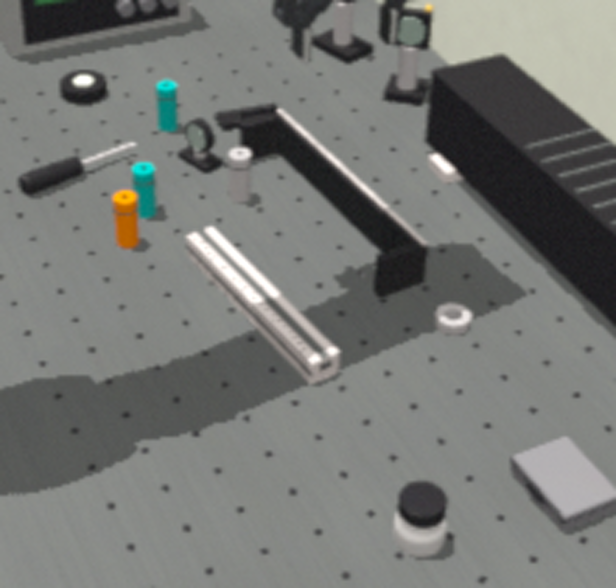

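```bash
python3 - <<'E'
from h import *
P={c:shot(c) for c in ['scene','side']}
w=shot('wrist');cv2.imwrite('pics/wrist0.png',w['frame'][:,:,::-1])
print(np.round(w['pose'],3).tolist())
def tri(a,b):
    A=[]
    for p,uv in ((P['scene'],a),(P['side'],b)):
        T=np.array(p['pose']);M=np.array(p['mtx'])@np.linalg.inv(T)[:3]
        A+= [uv[0]*M[2]-M[0],uv[1]*M[2]-M[1]]
    x=np.linalg.svd(np.array(A))[2][-1];return x[:3]/x[3]*1000
f=lambda x,y:(x/2.6+170,y/2.6+130)
g=lambda x,y:(x/2.8+230,y/2.8+130)
for n,a,b,z in [('fenceR',(192,193),(425,245),.05),('fenceL',(440,330),(280,112),.05),('post',(429,230),(240,154),.06)]:
    print(n,np.round(ray(P['scene'],f(*a),z)*1000),np.round(ray(P['side'],g(*b),z)*1000),np.round(tri(f(*a),g(*b))))
for k,z in [('rail',0),('rail_left_end',.014),('rail_right_end',.014),('bay',0),('post',0)]:
    for d in manip.pinpoint(w,k)[:2]:
        print(k,round(d['confidence'],2),np.round(d['at']),np.round(ray(w,d['at'],z)[:2]*1000))
E
```

```text
[[1.0, 0.001, 0.0, 0.625], [0.001, -0.951, -0.308, 0.079], [0.0, 0.308, -0.951, 0.373], [0.0, 0.0, 0.0, 1.0]]
fenceR [680. -87.  50.] [681. -93.  50.] [681. -90.  48.]
fenceL [653. 212.  50.] [656. 206.  50.] [656. 210.  49.]
post [569. 134.  60.] [570. 127.  60.] [570. 132.  58.]
rail 0.6 [230. 209.] [507. -60.]
rail_left_end 0.84 [201. 123.] [487.  52.]
rail_right_end 0.55 [245. 291.] [ 521. -178.]
bay 0.72 [347. 114.] [658.  63.]
post 0.65 [272.  49.] [572. 133.]
post 0.65 [147.  77.] [424. 103.]
```

View pics/wrist0.png

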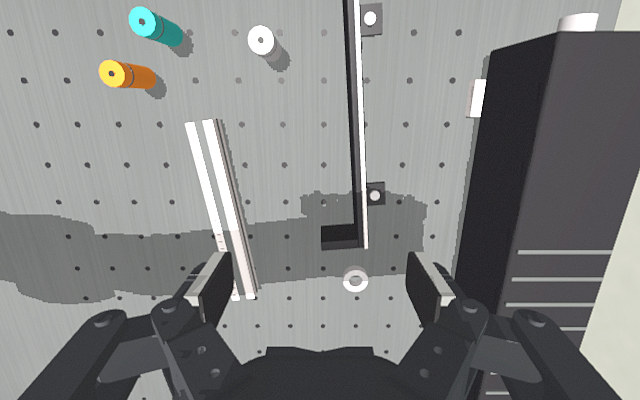

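Look-alikes of the post in the wrist view: orange (113,73), turquoise (143,22). The bare steel post is at (261,40), at about (570,132) mm. The rail runs from (200,122) to (245,298), the bay fence along column ~355, and the collar is at (355,280).

```bash
python3 - <<'E'
from h import *
w=shot('wrist')
for uv in [(186,123),(215,120),(257,297),(233,300)]: print(np.round(ray(w,uv,.028)*1000))
for uv in [(352,100),(367,100),(355,230),(367,230)]: print('f',np.round(ray(w,uv,.05)*1000))
print('post',np.round(ray(w,(261,40),.06)*1000),'orange',np.round(ray(w,(113,73),.06)*1000))
print(manip.hold_point_z)
s=shot('side')
for uv in [((187+0)/2.8+230,237/2.8+130),(212/2.8+230,228/2.8+130),(338/2.8+230,352/2.8+130),(310/2.8+230,367/2.8+130)]: print('side',np.round(ray(s,uv,.028)*1000))
E
```

```text
[475.  53.  28.]
[508.  57.  28.]
[ 540. -178.   28.]
[ 507. -182.   28.]
f [659.  78.  50.]
f [674.  78.  50.]
f [667. -68.  50.]
f [682. -68.  50.]
post [570. 132.  60.] orange [425. 103.  60.]
0.0187
side [473.  47.  28.]
side [503.  51.  28.]
side [ 535. -182.   28.]
side [ 502. -190.   28.]
```

Request:
jog_arm:
  translation:
    - [-25,-15,0]
    - [-60,-30,0]
    - [-95,-45,0]
    - [-130,-60,0]
    - [-160,-67,0]
    - [-170,-67,0]
    - [-170,-67,0]
    - [-170,-67,0]
    - [-170,-67,0]
    - [-170,-67,-20]
    - [-170,-67,-50]
    - [-170,-67,-80]
  turn: [7,14,21,28,35,42,49,56,63,70,77,84]
  grip: 85

```text
clock: 2.8
position: [0.4557, -0.067, 0.1513]
ee_rot: [0.049, 0.999, -0.0, 0.001]
ft_force: [0.4, 0.4, -0.7]
grip_width: 1.0
```

Request:
jog_arm:
  translation:
    - [0,0,-40]
    - [0,0,-80]
    - [0,0,-115]
    - [0,0,-135]
    - [0,0,-148]
    - [0,0,-148]
  turn: [7,13,13,13,13,13]

```text
clock: 3.3
position: [0.4537, -0.0669, 0.0007]
ee_rot: [-0.064, 0.998, 0.001, -0.001]
ft_force: [-0.1, 0.4, 0.0]
grip_width: 0.997
```

Request:
jog_arm:
  translation:
    - [12,0,0]
    - [22,0,0]
    - [27,1,0]
    - [32,2,0]
    - [37,4,0]
    - [42,5,0]
    - [47,7,0]
    - [52,8,0]
    - [57,10,0]
    - [62,11,0]
    - [67,12,0]
    - [70,12,0]
  turn: [0,0,-2,-5,-8,-11,-14,-17,-20,-23,-26,-28]

```text
clock: 4.3
position: [0.5251, -0.0544, 0.0019]
ee_rot: [0.18, 0.984, 0.001, 0.0]
ft_force: [-0.9, 0.2, -0.1]
grip_width: 0.991
```

```bash
cat >> h.py <<'E'
B=np.array([660,61.]);th=np.radians(4.2)
R=np.array([[np.cos(th),-np.sin(th)],[np.sin(th),np.cos(th)]])
def tobay(X): return R.T@(np.array(X)[:2]-B)
def rails(names=('scene','side','wrist'),save=None):
    for c in names:
        p=shot(c,save and c+save)
        for k in ['rail_left_end','rail_right_end']:
            for d in manip.pinpoint(p,k)[:1]:
                X=ray(p,d['at'],.014)[:2]*1000
                print(c,k,round(d['confidence'],2),np.round(d['at']),'world',np.round(X),'bay',np.round(tobay(X)))
        m=manip.outline_of(p,'rail')
        if m:
            ys,xs=np.nonzero(m[0]['mask'])
            pts=np.array([ray(p,(x,y),.02)[:2]*1000 for x,y in zip(xs,ys)],np.float32)
            print(c,'rect',round(m[0]['confidence'],2),[np.round(q,1) for q in cv2.minAreaRect(pts)], np.round(cv2.boxPoints(cv2.minAreaRect(pts))).tolist())
E
python3 - <<'E'
from h import *
rails(save='1.png')
a=cv2.imread('pics/scene1.png')[130:310,170:470];b=cv2.imread('pics/side1.png')[130:300,230:450]
a=cv2.resize(a,None,fx=2.6,fy=2.6);cv2.imwrite('pics/s1.png',a)
E
```

```text
scene rail_left_end 0.56 [308. 217.] world [577.  49.] bay [-83.  -6.]
scene rail_right_end 0.66 [227. 201.] world [ 679. -164.] bay [   3. -225.]
scene rect 0.56 [array([558. , -63.3]), array([270.2,  52.4]), np.float64(74.3)] [[496.0, -186.0], [547.0, -200.0], [620.0, 60.0], [569.0, 74.0]]
side rail_left_end 0.86 [331. 206.] world [593.  62.] bay [-66.   6.]
side rail_right_end 0.81 [342. 262.] world [ 510. -180.] bay [-167. -230.]
side rect 0.77 [array([550. , -76.9]), array([253.3,  37.1]), np.float64(73.6)] [[496.0, -193.0], [532.0, -204.0], [604.0, 39.0], [568.0, 50.0]]
wrist rail_left_end 0.96 [557. 306.] world [588.  52.] bay [-73.  -4.]
wrist rect 0.88 [array([551.8, -61.7]), array([254. ,  53.3]), np.float64(74.2)] [[492.0, -177.0], [543.0, -191.0], [612.0, 53.0], [561.0, 68.0]]
```

View pics/wrist1.png

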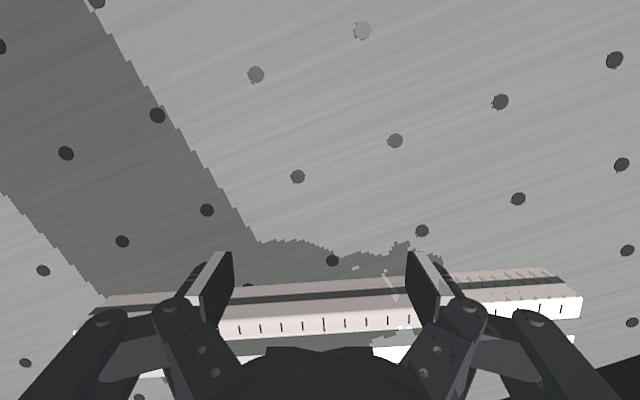

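Request:
jog_arm:
  translation:
    - [1,0,0]
    - [2,-1,0]
    - [3,-1,0]
    - [4,-1,0]
    - [5,-2,0]
    - [5,-2,0]
    - [5,-2,0]
    - [0,0,0]
    - [-10,4,0]
    - [-25,8,0]
    - [-25,8,0]
  turn: [0.5,1,1,1,1,1,1,1,1,1,1]

```text
clock: 5.82
position: [0.4961, -0.0462, 0.0003]
ee_rot: [0.17, 0.985, 0.001, -0.002]
ft_force: [-0.6, -0.8, -0.4]
grip_width: 0.995
```

```bash
python3 - <<'E'
from h import *
rails(save='2.png')
a=cv2.imread('pics/side2.png')[130:300,230:450]
cv2.imwrite('pics/s2.png',cv2.resize(a,None,fx=3.4,fy=3.4))
E
```

```text
scene rail_left_end 0.63 [303. 217.] world [585.  40.] bay [-77. -16.]
scene rail_right_end 0.87 [262. 173.] world [ 528. -177.] bay [-149. -228.]
scene rect 0.9 [array([560.2, -62.4]), array([262.7,  49. ]), np.float64(71.6)] [[495.0, -179.0], [542.0, -195.0], [625.0, 55.0], [578.0, 70.0]]
side rail_left_end 0.95 [333. 206.] world [600.  62.] bay [-59.   5.]
side rail_right_end 0.71 [345. 262.] world [ 518. -184.] bay [-159. -234.]
side rect 0.66 [array([553.9, -66.1]), array([276.3,  41.7]), np.float64(73.2)] [[494.0, -192.0], [534.0, -204.0], [614.0, 60.0], [574.0, 72.0]]
wrist rect 0.75 [array([548.1, -64.1]), array([210.4,  53.5]), np.float64(70.3)] [[487.0, -154.0], [538.0, -172.0], [609.0, 26.0], [558.0, 44.0]]
```

View pics/wrist2.png

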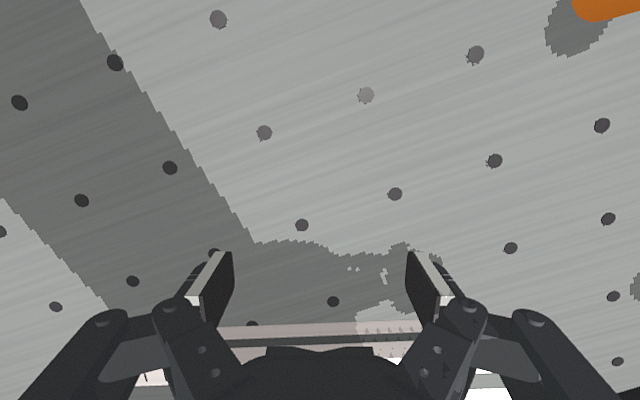

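Request:
jog_arm:
  translation:
    - [0,0,40]
    - [0,0,75]
    - [0,-15,80]
    - [0,-40,80]
    - [0,-65,80]
    - [2,-90,80]
    - [4,-115,80]
    - [6,-140,80]
    - [8,-160,80]
    - [8,-166,80]
    - [8,-166,80]
    - [8,-166,80]
  turn: [0,-7,-14,-21,-28,-35,-42,-49,-56,-63,-70,-77]
  grip: 12

```text
clock: 7.42
position: [0.5065, -0.2138, 0.0806]
ee_rot: [0.749, 0.662, 0.001, -0.0]
ft_force: [-0.0, -0.1, -0.2]
grip_width: 0.135
```

Request:
jog_arm:
  translation:
    - [0,0,-10]
    - [0,0,-40]
    - [0,0,-60]
    - [0,0,-70]
    - [0,0,-70]
  turn: [-6,-12,-12,-12,-12]

```text
clock: 7.83
position: [0.505, -0.2132, 0.0084]
ee_rot: [0.814, 0.581, -0.0, -0.002]
ft_force: [-1.0, 0.2, 0.3]
grip_width: 0.141
```

```bash
python3 - <<'E'
from h import *
from scipy.spatial.transform import Rotation as Ro
o=manip.get_obs();r=Ro.from_quat(o['ee_rot']).as_matrix()
print(o['position'],'jaw dir',r[:,1],np.degrees(np.arctan2(r[1,1],r[0,1])),o['grip_width'])
rails(names=('side','wrist'),save='3.png')
E
```

```text
[ 0.5049836  -0.21319555  0.00844345] jaw dir [ 0.94544291 -0.32577325 -0.0030826 ] -19.012522466269402 0.14109474067702843
side rail_left_end 0.4 [336. 206.] world [608.  56.] bay [-52.  -1.]
side rail_right_end 0.47 [347. 261.] world [ 523. -184.] bay [-155. -234.]
side rect 0.68 [array([545.8, -64.9]), array([268.3,  28.5]), np.float64(76.4)] [[500.0, -192.0], [528.0, -199.0], [591.0, 62.0], [563.0, 69.0]]
wrist rail_right_end 0.82 [322. 186.] world [ 521. -178.] bay [-156. -228.]
wrist rect 0.56 [array([ 533.1, -142.9]), array([80.9, 33.5]), np.float64(73.0)] [[505.0, -177.0], [537.0, -186.0], [561.0, -109.0], [529.0, -99.0]]
```

View pics/wrist3.png

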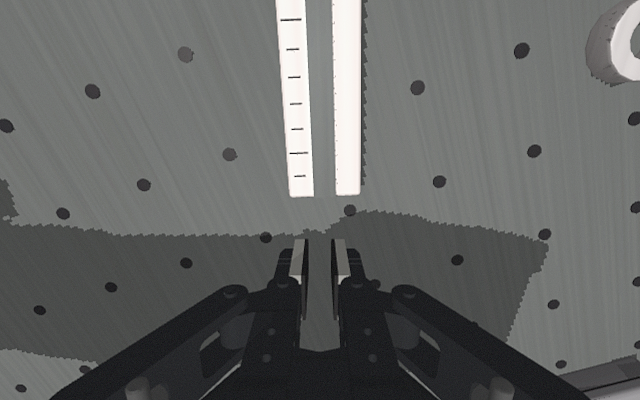

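Request:
jog_arm:
  translation:
    - [3,0,0]
    - [7,8,0]
    - [9,15,0]
    - [11,22,0]
    - [12,28,0]
    - [14,35,0]
    - [16,42,0]
    - [18,49,0]
    - [20,56,0]
    - [22,63,0]
    - [24,70,0]
    - [26,77,0]
  turn: [2,2,2,2,2,2,2,2,2,2,2,2]

```text
clock: 9.23
position: [0.5333, -0.1363, 0.0115]
ee_rot: [0.804, 0.594, 0.001, 0.0]
ft_force: [-0.4, -2.2, 2.2]
grip_width: 0.142
```

```bash
python3 - <<'E'
from h import *
rails(save='4.png')
a=cv2.imread('pics/scene4.png')[160:290,200:400];b=cv2.imread('pics/wrist4.png')
a=cv2.resize(a,None,fx=2.4,fy=2.4)
b=cv2.resize(b,(468,292));c=np.zeros((604,480,3),np.uint8);c[:312]=a[:312];c[312:,:468]=b
cv2.imwrite('pics/c4.png',c[:600])
E
```

```text
scene rail_left_end 0.83 [315. 233.] world [609. 103.] bay [-47.  45.]
scene rect 0.73 [array([575. ,  -9.4]), array([261.7,  47.7]), np.float64(72.8)] [[513.0, -127.0], [559.0, -141.0], [636.0, 108.0], [591.0, 123.0]]
side rail_left_end 0.55 [330. 196.] world [615. 116.] bay [-41.  58.]
side rail_right_end 0.52 [339. 249.] world [ 526. -129.] bay [-148. -180.]
side rect 0.5 [array([563.6, -14.1]), array([261. ,  25.8]), np.float64(77.1)] [[522.0, -138.0], [547.0, -144.0], [605.0, 110.0], [580.0, 116.0]]
wrist rail_right_end 0.98 [318. 229.] world [ 537. -121.] bay [-136. -173.]
wrist rect 0.72 [array([551.4, -77.1]), array([105.2,  33.9]), np.float64(73.0)] [[520.0, -122.0], [552.0, -132.0], [583.0, -32.0], [551.0, -22.0]]
```

View pics/c4.png

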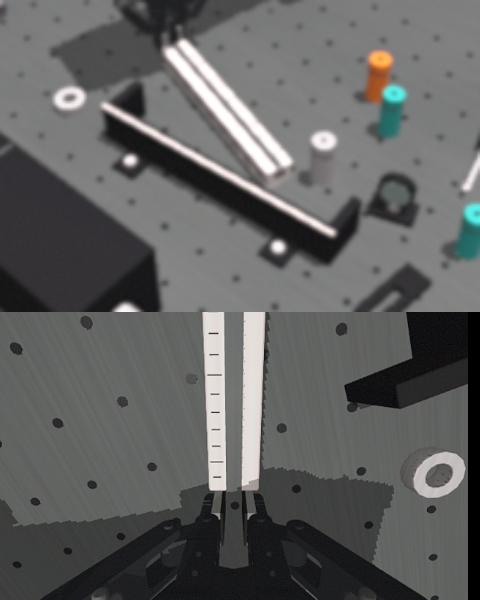

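Request:
jog_arm:
  translation:
    - [2,6,0]
    - [4,13,0]
    - [6,19,0]
    - [8,25,0]
    - [10,32,0]
    - [12,38,0]
    - [13,44,0]
    - [15,50,0]
    - [17,56,0]
    - [19,62,0]
    - [19,62,0]
    - [19,62,0]
  turn: [0,0,0,0,0,0,0,0,0,0,0,0]

```text
clock: 10.83
position: [0.5522, -0.0743, 0.0114]
ee_rot: [0.804, 0.595, 0.002, 0.0]
ft_force: [0.1, 0.1, -0.8]
grip_width: 0.138
```

```bash
python3 - <<'E'
from h import *
rails(save='5.png')
a=cv2.imread('pics/scene5.png')[160:290,200:400];b=cv2.imread('pics/wrist5.png')
a=cv2.resize(a,None,fx=2.4,fy=2.4)
b=cv2.resize(b,(468,292));c=np.zeros((604,480,3),np.uint8);c[:312]=a[:312];c[312:,:468]=b
cv2.imwrite('pics/c5.png',c[:600])
E
```

```text
scene rail_left_end 0.8 [330. 250.] world [626. 166.] bay [-26. 107.]
scene rail_right_end 0.96 [281. 194.] world [558. -67.] bay [-111. -120.]
scene rect 0.81 [array([592.8,  52.7]), array([258.3,  46.6]), np.float64(73.1)] [[533.0, -64.0], [577.0, -78.0], [653.0, 169.0], [608.0, 183.0]]
side rail_left_end 0.53 [330. 186.] world [637. 168.] bay [-15. 108.]
side rail_right_end 0.73 [337. 233.] world [551. -65.] bay [-118. -117.]
side rect 0.49 [array([580.1,  49.4]), array([270.3,  34.2]), np.float64(78.5)] [[536.0, -80.0], [570.0, -86.0], [624.0, 178.0], [590.0, 185.0]]
wrist rail_right_end 0.66 [318. 230.] world [556. -60.] bay [-113. -113.]
wrist rect 0.97 [array([570.2, -15.4]), array([105.9,  33.5]), np.float64(73.0)] [[539.0, -61.0], [571.0, -71.0], [602.0, 30.0], [570.0, 40.0]]
```

View pics/c5.png

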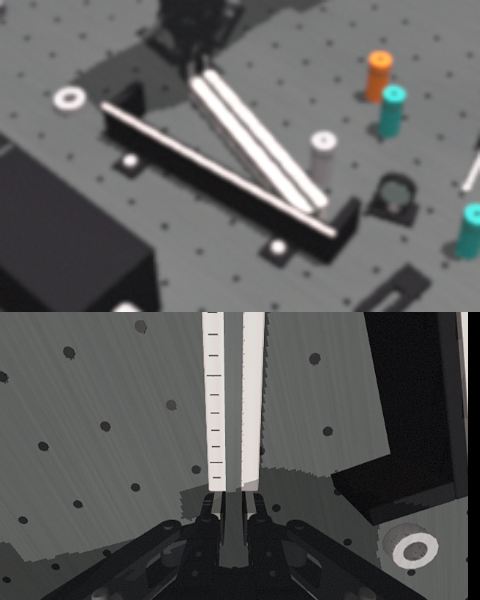

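Request:
jog_arm:
  translation:
    - [2,6,0]
    - [4,12,0]
    - [4,12,0]
    - [0,0,0]
    - [-4,-14,0]
    - [-4,-14,40]
    - [-4,-14,80]
    - [-8,-14,80]
    - [-15,-14,80]
    - [-22,0,80]
    - [-22,25,80]
    - [-22,50,80]
  turn: [0,0,0,0,0,0,7,14,21,28,35,42]

```text
clock: 12.43
position: [0.5294, -0.0262, 0.0916]
ee_rot: [0.537, 0.844, 0.001, 0.0]
ft_force: [-0.1, 0.8, 0.7]
grip_width: 0.141
```

```bash
python3 - <<'E'
from h import *
o=manip.get_obs();print(o['position'],o['clock'])
rails(names=('scene','side'))
E
```

```text
[ 0.52940647 -0.02615831  0.0915858 ] 12.4333
scene rail_left_end 0.87 [333. 252.] world [628. 175.] bay [-24. 116.]
scene rail_right_end 0.69 [284. 196.] world [557. -56.] bay [-111. -109.]
scene rect 0.6 [array([596.4,  60.8]), array([253.7,  44.2]), np.float64(73.4)] [[539.0, -54.0], [581.0, -67.0], [654.0, 176.0], [611.0, 189.0]]
side rail_right_end 0.96 [335. 231.] world [551. -53.] bay [-117. -105.]
side rect 0.6 [array([580. ,  22.5]), array([199. ,  36.6]), np.float64(72.4)] [[533.0, -67.0], [567.0, -78.0], [628.0, 112.0], [593.0, 123.0]]
```

Request:
jog_arm:
  translation:
    - [-5,15,0]
    - [-8,30,0]
    - [-8,45,0]
    - [-5,62,0]
    - [3,62,0]
    - [5,62,0]
    - [5,62,0]
    - [5,62,-35]
    - [5,62,-65]
    - [5,62,-82]
    - [5,62,-90]
    - [5,62,-90]
  turn: [7,14,21,28,35,42,48,48,48,48,48,48]
  grip: 85

```text
clock: 13.83
position: [0.5337, 0.0348, -0.0003]
ee_rot: [0.15, 0.989, 0.001, -0.002]
ft_force: [-0.8, 0.1, -0.2]
grip_width: 0.997
```

Request:
jog_arm:
  translation:
    - [10,-3,0]
    - [18,-5,0]
    - [24,-6,0]
    - [30,-7,0]
    - [36,-8,0]
    - [42,-9,0]
    - [48,-10,0]
    - [54,-11,0]
    - [60,-12,0]
    - [66,-13,0]
    - [72,-14,0]
    - [75,-14,0]
  turn: [0,0,2,4,6,8,10,12,14,16,18,19]

```text
clock: 14.83
position: [0.6108, 0.0199, 0.0011]
ee_rot: [-0.015, 1.0, 0.0, -0.001]
ft_force: [-1.5, 0.6, 1.5]
grip_width: 0.99
```

```bash
python3 - <<'E'
from h import *
rails(save='6.png')
a=cv2.imread('pics/scene6.png')[160:290,200:400];b=cv2.imread('pics/side6.png')[140:265,270:430]
a=cv2.resize(a,None,fx=2.4,fy=2.4)
b=cv2.resize(b,(374,292));c=np.zeros((604,480,3),np.uint8);c[:312]=a[:312];c[312:,:374]=b
cv2.imwrite('pics/c6.png',c[:600])
E
```

```text
scene rail_left_end 0.8 [337. 257.] world [633. 192.] bay [-17. 133.]
scene rect 0.92 [array([628.5,  62.4]), array([ 27.3, 243.8]), np.float64(2.5)] [[610.0, 184.0], [620.0, -60.0], [647.0, -59.0], [637.0, 185.0]]
side rail_left_end 0.57 [327. 183.] world [639. 190.] bay [-12. 130.]
side rect 0.64 [array([ 506.5, -387.1]), array([82.1, 41.4]), np.float64(52.3)] [[465.0, -407.0], [498.0, -432.0], [548.0, -367.0], [515.0, -342.0]]
wrist rail_left_end 0.95 [637. 318.] world [632. 186.] bay [-18. 127.]
wrist rect 0.55 [array([633.1,  68.6]), array([ 51.4, 239.8]), np.float64(1.7)] [[604.0, 188.0], [611.0, -52.0], [662.0, -50.0], [655.0, 189.0]]
```

View pics/c6.png

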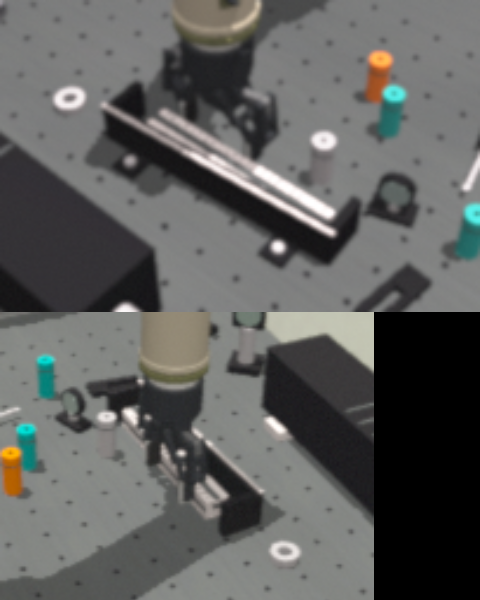

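Request:
jog_arm:
  translation:
    - [-8,0,0]
    - [-8,12,0]
    - [-8,22,0]
    - [-4,22,0]
    - [0,23,0]
    - [3,23,0]
    - [6,23,0]
    - [8,24,0]
    - [10,24,0]
    - [12,24,0]
    - [13,24,0]
    - [13,24,0]
  turn: [0,1,2.3,2.3,2.3,2.3,2.3,2.3,2.3,2.3,2.3,2.3]

```text
clock: 16.43
position: [0.6171, 0.0444, -0.0013]
ee_rot: [-0.036, 0.999, -0.0, -0.007]
ft_force: [-23.1, -2.0, 15.3]
grip_width: 0.997
```

Request:
jog_arm:
  translation:
    - [-3,0,0]
    - [-10,0,0]
    - [-20,0,0]
    - [-25,0,0]
    - [-25,0,40]
    - [-25,0,80]
    - [-50,-40,120]
    - [-80,-80,150]
    - [-100,-120,160]
    - [-100,-150,160]
    - [-100,-150,160]
  turn: [0,0,0,0,0,0,0,0,0,0,0]

```text
clock: 17.35
position: [0.5162, -0.1102, 0.1609]
ee_rot: [-0.034, 0.999, -0.001, -0.006]
ft_force: [-0.6, -0.3, 0.3]
grip_width: 1.0
```

```bash
python3 - <<'E'
from h import *
rails(save='7.png',names=('scene','side'))
a=cv2.imread('pics/scene7.png')[180:280,220:370];b=cv2.imread('pics/side7.png')[150:250,280:430]
cv2.imwrite('pics/c7.png',np.vstack([cv2.resize(q,(450,300),interpolation=cv2.INTER_CUBIC) for q in (a,b)]))
E
```

```text
scene rail_left_end 0.9 [333. 255.] world [635. 183.] bay [-16. 123.]
scene rail_right_end 0.67 [262. 212.] world [645. -57.] bay [ -24. -117.]
scene rect 0.59 [array([630.1,  61.6]), array([ 16.6, 245.5]), np.float64(4.7)] [[612.0, 183.0], [632.0, -61.0], [648.0, -60.0], [628.0, 185.0]]
side rail_left_end 0.74 [329. 184.] world [640. 178.] bay [-12. 119.]
side rail_right_end 0.63 [360. 225.] world [631. -60.] bay [ -38. -119.]
side rect 0.9 [array([639.5,  58.9]), array([ 51. , 261.3]), np.float64(4.6)] [[604.0, 187.0], [625.0, -73.0], [675.0, -69.0], [654.0, 191.0]]
```

View pics/c7.png

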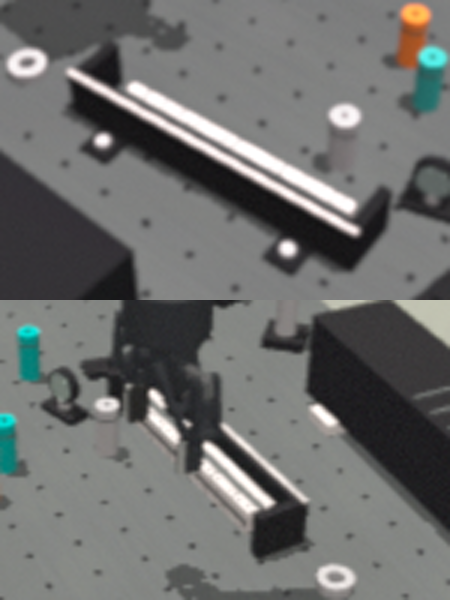

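Request:
jog_arm:
  translation:
    - [0,0,30]
    - [0,0,60]
    - [0,0,90]
    - [15,10,100]
    - [35,20,100]
    - [55,40,100]
    - [75,60,100]
    - [95,80,100]
    - [115,90,100]
    - [128,95,100]
    - [128,95,100]
    - [128,95,100]
  turn: [-7,-14,-21,-28,-35,-42,-49,-56,-63,-70,-77,-84]

```text
clock: 18.75
position: [0.6459, -0.007, 0.257]
ee_rot: [0.643, 0.766, 0.005, -0.006]
ft_force: [-0.0, -0.9, 0.4]
grip_width: 0.993
```

```bash
python3 - <<'E'
from h import *
rails(save='8.png',names=('wrist',))
print(manip.get_obs()['position'])
a=cv2.imread('pics/wrist8.png')
cv2.imwrite('pics/c8.png',a)
E
```

```text
wrist rail_right_end 0.69 [318. 198.] world [652. -52.] bay [ -16. -112.]
wrist rect 0.97 [array([643.2,  62.7]), array([ 34. , 239.6]), np.float64(5.0)] [[616.0, 181.0], [637.0, -58.0], [671.0, -55.0], [650.0, 184.0]]
[ 0.64532068 -0.00833488  0.25790726]
```

View pics/c8.png

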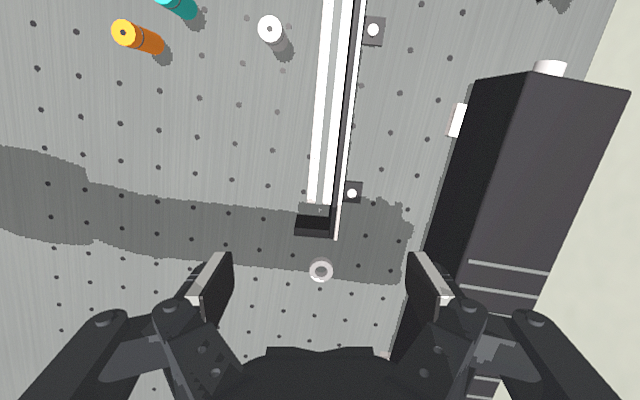

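```bash
python3 - <<'E'
import cv2
a=cv2.imread('pics/wrist8.png')[0:240,280:390]
cv2.imwrite('pics/c9.png',cv2.resize(a,None,fx=2.5,fy=2.5,interpolation=cv2.INTER_CUBIC))
from h import *
w=shot('wrist');g=cv2.cvtColor(w['frame'],cv2.COLOR_RGB2GRAY)
for r in (10,60,110,160,195): print(r,g[r,296:372].tolist())
E
```

```text
10 [170, 166, 169, 171, 167, 165, 169, 170, 167, 171, 167, 166, 172, 169, 166, 168, 170, 164, 164, 165, 163, 166, 169, 172, 169, 166, 162, 150, 234, 255, 255, 255, 255, 255, 255, 255, 255, 255, 255, 176, 188, 193, 192, 189, 190, 188, 182, 216, 255, 255, 255, 255, 255, 255, 255, 255, 255, 255, 0, 56, 119, 129, 123, 119, 108, 136, 255, 255, 255, 255, 255, 85, 171, 167, 165, 164]
60 [171, 171, 172, 169, 172, 172, 171, 171, 170, 165, 168, 168, 169, 172, 171, 176, 172, 171, 168, 167, 171, 172, 163, 199, 255, 255, 255, 255, 255, 255, 255, 255, 255, 255, 176, 187, 188, 190, 189, 190, 185, 193, 255, 255, 255, 255, 255, 255, 255, 255, 255, 255, 1, 48, 110, 121, 116, 111, 98, 165, 255, 255, 255, 255, 149, 112, 159, 173, 167, 167, 166, 167, 166, 167, 166, 165]
110 [172, 166, 167, 172, 170, 169, 174, 172, 173, 170, 165, 167, 169, 172, 167, 166, 164, 167, 155, 242, 255, 255, 255, 255, 255, 255, 255, 255, 255, 174, 179, 180, 184, 185, 185, 175, 232, 255, 255, 255, 255, 255, 255, 255, 255, 255, 9, 47, 105, 112, 109, 101, 75, 216, 255, 255, 255, 255, 94, 176, 170, 166, 165, 167, 170, 165, 166, 167, 167, 166, 166, 166, 165, 165, 164, 165]
160 [168, 169, 166, 171, 169, 166, 166, 166, 167, 172, 172, 168, 165, 158, 239, 255, 255, 255, 255, 255, 255, 255, 255, 255, 168, 177, 179, 182, 178, 174, 186, 255, 255, 255, 255, 255, 255, 255, 255, 255, 58, 35, 97, 104, 97, 90, 77, 254, 255, 255, 255, 183, 108, 175, 173, 169, 169, 168, 166, 166, 169, 168, 167, 164, 165, 167, 166, 164, 168, 165, 166, 166, 167, 168, 163, 168]
195 [167, 166, 168, 170, 170, 167, 167, 167, 167, 164, 146, 234, 255, 255, 255, 255, 255, 255, 255, 255, 211, 171, 178, 175, 174, 171, 180, 255, 255, 255, 255, 255, 255, 255, 255, 255, 4, 50, 100, 98, 91, 79, 155, 255, 255, 255, 255, 27, 75, 95, 85, 111, 209, 255, 255, 255, 255, 255, 255, 253, 108, 84, 95, 93, 94, 134, 177, 173, 169, 167, 169, 167, 169, 168, 173, 172]
```

View pics/c9.png

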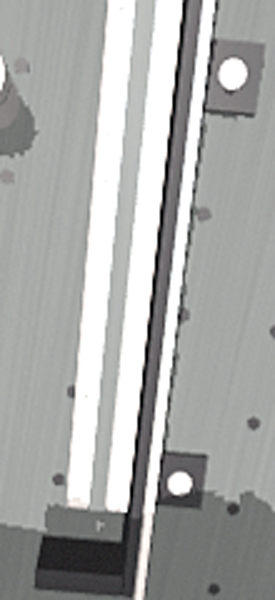

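```bash
python3 -c "
from workcell import manip
print(manip.hand_in(), manip.get_obs()['clock'])"
```

```text
the job is handed in; nothing more can be done
the job is handed in; nothing more can be done
```

The rail is in the bay, lying between the two cheeks with its long side against the fence, and I handed the job in at about 19 s of the 61 s. No verdict came back.

**What I did:** I turned the rail with a two-finger push on its robot-side face. I then pushed its right end along its axis until the left end was in behind the bare steel post. From there I swung the right end round and pressed the rail against the fence with both fingers astride its centre, to about 23 N. Then I retracted the arm clear of everything.

**Last checks:**
- **Left end behind the post:** it was at about x = -25, y = +107 mm in the bay frame, with the post at about (-85, +77) mm.
- **Final position:** in the last wrist picture the rail's centre is about 16 mm from the fence face, its angle is within a degree of my fence estimate (about 5.0° against 4.2°), and the ends are at about y = ±120 mm. The dark line between rail and fence is about 1 pixel (about 1 mm) wide along the part in view. The very tip of the left end was outside that picture.
- **Bystanders:** they looked unmoved in the pictures, but I did not re-measure them.

**Disagreeing reading:** before that last wrist picture, the scene and side cameras put the right end at x = -24 and -38 mm, which would be outside the limit. I took these as errors because that end is partly hidden by the cheek and arm, and the close wrist view reads -16 mm.

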